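# Gauge a parcel at the packing bench

## Robot

A 6-joint arm with a two-finger parallel gripper is mounted at the origin on the work surface. World frame = base frame: x ahead of the robot, y to its left, z up, the work surface at z = 0. Lengths are in m, angles in rad, forces in N, time in s.
With the tool pointing down it reaches from about 0.35 to 0.775 m from the base axis. Payload 7.3 kg.
Tool frame: the origin (TCP) lies midway between the tips of the shut fingers; the grasp point (between the pads) lies robot.tcp_to_grasp behind it (robot.tcp_to_grasp is the distance from the TCP to the grasp point, in m); z points along the fingers, y is the line along which they close (so a half turn about z gives the same grasp; the last joint's range is limited). The gripper opens to 92 mm and grips with 3 to 60 N. Pads are 19 mm wide; open, the fingers measure 130 mm over their backs; the gripper's body (75 mm by 190 mm) begins 47 mm behind the grasp point.
Start: joints at [-1.431, 0.342, 1.524, -0, 1.275, -0.146], TCP at [0.148, -0.504, 0.227] pointing down, gripper open.
Joint ranges: [-2.53, 2.53], [-0.77, 2.02], [0.04, 2.7], [-1, 4.14], [0.28, 2.66], [-3.11, 3.11]. Speed limits (rad/s): [2.57, 2.57, 3.14, 3.14, 3.14, 3.14].

## Interface

Orientations are given as a 3x3 rotation matrix whose columns are the frame's x, y, z axes.
In Python, from cell import robot gives the robot as it stands. The module is installed in compiled form; this text tells all that it offers.
- The arm moves only by the tool play_rows, never from a script. Its argument "moves" is a list of rows, each a list of 7 numbers: the closure, from 0 (fully open) to 1 (shut), then the shift along the tool's x, y, z scaled (see below), then the turn, a rotation vector about the tool's x, y, z scaled (see below). In form: [[gripper, dx, dy, dz, wx, wy, wz], ...]. A call has 1 to 10 rows; each row shifts and turns the commanded pose from where the row before left it, along the tool's axes as they then stand; what a row does not reach is not made up. The controller multiplies each number of a shift by 20 mm and each number of a turn by 10 degrees. A row lasts 1/8 s, in which the tool goes at most 62.5 mm and 10.7 degrees, less where a joint would pass 70% of its speed; a pose out of reach is approached as far as the arm can. A call with a number of a shift or a turn outside -1 to 1 is refused whole. A call with a gripper value outside its range is refused whole. The fingers move at their own pace and stop on an object; "newtons" is the grip in N (left out, the last holds). Time passes only in rows, so rows that do not move let the fingers close. It gives the time, the measured TCP pose, the force, the opening and the grip force at its end, in the units of the state.
- robot.read_state(): the state, without advancing time (a new reading comes with each control period).
- robot.capture(name): name is "side" or "top" or "wrist"; returns the picture (480x640x3 uint8, red, green, blue); there is no depth.
- robot.camera_params(name): a dict with "K" (3x3 intrinsics, pixels), "rvec" (rotation vector, rad) and "tvec" (3), from world to camera coordinates, as OpenCV has them. Camera axes: x right, y down, z forward; pixel columns grow to the right and rows downward; lengths in m; the calibration is good to about 2 mm. A picture is of the moment at which its call begins: read the wrist's pose just before it. camera_params takes no time and is no camera call; for the wrist camera it gives the pose at the moment of the call.
- robot.hand_in(): hands the job in; it is judged then, once.
The state is a dict: "time_s": time; "joint_positions": joint angles; "dq": joint speeds; "effort": joint torques, N m; "position": TCP position; "ee_rot": TCP orientation; "contact_force": force on the tool from outside, world axes, zero at the start; "moment": the same for the moment, N m; "width": finger opening in m; "gripper_force": force on a finger pad.
Only numpy, scipy, OpenCV 4.12 (cv2) and the standard library are available. Lean on these libraries where they do the work, as an engineer would, in place of code of your own. Each camera call takes 0.05 s, during which the arm holds its last target. There are 200 camera calls.

## Task

Measure the low, wide carton lying in front of the parcel gauge: push it along the bench until its long side is flush against the gauge's rail and its end is up against the fixed end stop, and slide the gauge's jaw along the rail until it closes snugly on the carton's other end. The carton stays flat on the bench all the time (push it, never lift or tip it). Leave the other things on the bench where they are, and finish with the carton home and the jaw closed on it.

Things in the scene. Friction and masses are not known exactly. Their poses are not given: they have to be found in the camera images.
- gauge: Aluminium parcel gauge fixed to the bench, L-shaped, turned up to 9 degrees. Origin: bench level, inner corner. x: away from the robot, square to the rail; y: along the rail towards the end stop (robot's left). Rail: x 0 to 30 mm, y -400 to 20, 25 high, working face x = 0. End stop: y 0 to 20 mm, x -80 to 30, 45 high, working face y = 0. The carton belongs at x < 0, y < 0
- jaw (a joint): Sliding jaw, steel blade square to the rail on a dark carriage riding on the rail. Slides along the gauge's +y, m: 0 open, 0.27 limit; gap from its inner face to the end stop = 0.34 - value (0.21 when closed on the carton). Stays where left, takes 2 N (damping 6 N s/m), and can push the carton along
- jaw_back (a point): Point on the blade's outer face (facing gauge -y), 45 mm out from the rail's face, 24 mm above the bench: push here along gauge +y to close. Blade 14 mm thick, gauge x -1 to -71 mm, 3 to 45 mm high. Carriage over the rail only (x -2 to 34 mm), from the blade's inner face 50 mm back to -y, 46 mm high, with a black knob, 22 mm across, up to 58 mm high
- parcel: The low, wide cardboard carton to measure: 90 (x) by 130 (y) by 60 mm high, 0.3 to 0.55 kg, paper tape along its top. Origin: centre of its underside. Starts on the robot's side of the rail, between end stop and jaw and clear of them, turned up to 20 degrees from the gauge. When home: its y along the rail, centre at gauge x = -45, y = -65 mm
- tall_carton: A bystander: small upright carton 60 x 70 mm, 100 mm high, taped alike. Origin at the centre of its underside
- mug: A bystander: white mug, 76 mm across and 90 mm high, handle at its +y. Origin at the centre of its underside
- jar: A bystander: closed jar, 64 mm across and 85 mm high. Origin at the centre of its underside
- tape_roll: A bystander: roll of packing tape lying flat behind the rail, 96 mm across and 45 mm high. Origin at the centre of its underside
- cutter: A bystander: grey box cutter lying flat, about 155 mm long, 22 mm wide, 14 mm high, its blade at +x. Origin at the underside, middle of the handle
- tape_block: A bystander: small wooden block 28 x 60 mm, 22 mm high, lying behind the rail. Origin at the centre of its underside
Things that resemble listed ones, but are neither listed nor needed, are in the scene too. Leave any pink or red look-alike of the parcel alone.

How it is judged:
By the outcome, as a careful person would: the job done as asked, in the order asked, and still so for the second after the job is handed in, with the robot touching nothing.
It also fails if it takes over 56 s, if anything falls off the work surface, if the arm or the gripper's body presses on something with over 40 N, if the wrist force passes 120 N, or if a joint passes its speed limit or range.

## Working session

There is one attempt and no reset: what is moved stays moved. The work goes in short steps, Python scripts to look and compute and a tool call to move; the robot and the scene stay as the last step left them, time stands still between calls to the robot, and variables do not carry over. Pictures are saved under pics/ and viewed, at most 10 in all, crops included, and the job is handed in when it is done.

Besides the shell and the picture viewer there is one more tool, called after "Request:" in YAML: its name, and indented under it one key for each argument. play_rows: Moves the arm, as the interface text tells. Shifts and turns lie within -1 to 1; 1 stands for 20 mm of shift or 10 degrees of turn. Its arguments: {"type":"object","properties":{"moves":{"type":"array"},"newtons":{"type":"number"}},"required":["moves"]}

```bash
mkdir -p pics; cat > h.py <<'E'
import cv2, numpy as np
from cell import robot
def snap(n,f):
    im=robot.capture(n); cv2.imwrite('pics/'+f,im[:,:,::-1]); return im
def ray(n,uv,z):
    p=robot.camera_params(n); R,_=cv2.Rodrigues(np.array(p['rvec'],float)); t=np.array(p['tvec'],float).ravel()
    c=-R.T@t; d=R.T@np.linalg.inv(np.array(p['K']))@np.array([uv[0],uv[1],1.]); return c+d*(z-c[2])/d[2]
def proj(n,X):
    p=robot.camera_params(n); return cv2.projectPoints(np.array(X,float).reshape(-1,3),np.array(p['rvec'],float),np.array(p['tvec'],float),np.array(p['K'],float),None)[0].reshape(-1,2)
E
python3 - <<'E'
from h import *
snap('top','t0.png'); snap('side','s0.png')
s=robot.read_state(); print(s['time_s'],s['position'],s['ee_rot'],robot.tcp_to_grasp)
E
```

```text
0.1 [ 0.14798336 -0.50333404  0.22609747] [[ 9.59429974e-01  2.81946953e-01 -2.01776246e-04]
 [ 2.81946954e-01 -9.59428983e-01  1.39335283e-03]
 [ 1.99261605e-04 -1.39371467e-03 -9.99999009e-01]] 0.0188
```

View pics/t0.png

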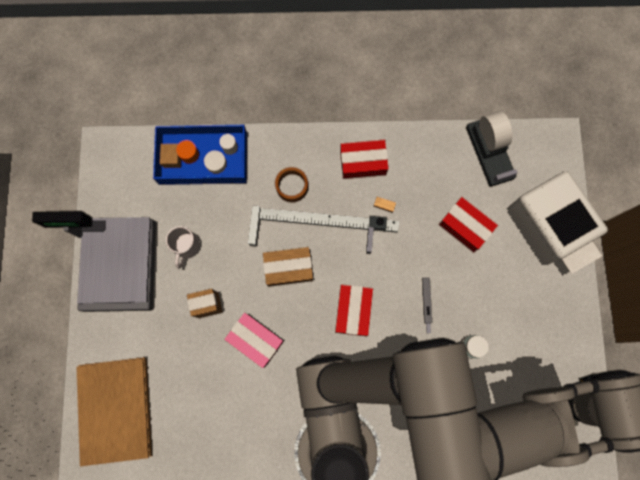

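View pics/s0.png

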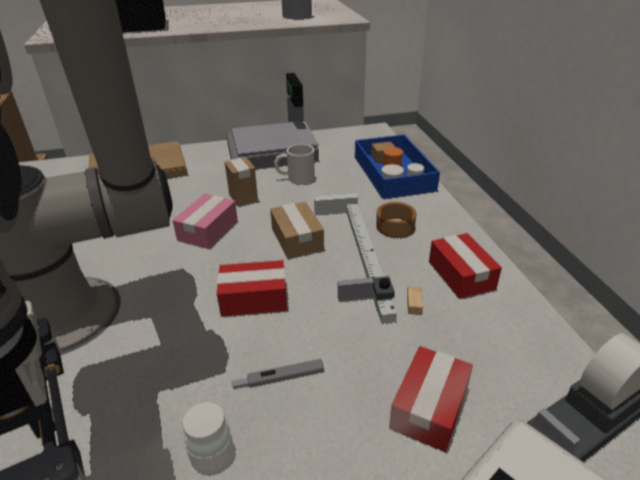

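The top view shows the parcel at about (288,266), the rail from (255,215) to (398,226), the end stop at (254,225) and the jaw blade at (370,236). A red look-alike is at (354,310). The side view agrees with this. Next I'll measure.

```bash
cat > meas.py <<'E'
from h import *
def carton(im):
    hsv=cv2.cvtColor(im,cv2.COLOR_RGB2HSV); m=((hsv[...,0]>5)&(hsv[...,0]<22)&(hsv[...,1]>80)).astype(np.uint8)
    m[:, :]*=1; r=np.zeros_like(m); r[225:300,235:340]=m[225:300,235:340]
    r=cv2.morphologyEx(r,cv2.MORPH_CLOSE,np.ones((13,13)))
    c=max(cv2.findContours(r,0,2)[0],key=cv2.contourArea)
    return c
E
python3 - <<'E'
from meas import *
im=cv2.imread('pics/t0.png')[:,:,::-1].copy()
c=carton(im)
P=np.array([ray('top',q,0.06)[:2] for q in c.reshape(-1,2).astype(float)])
r=cv2.minAreaRect((P*1000).astype(np.float32)); print('carton',r)
print(ray('top',(320,240),0), robot.camera_params('top')['K'][0], robot.camera_params('top')['tvec'])
g=cv2.cvtColor(im,cv2.COLOR_RGB2GRAY)
b=cv2.resize(im[190:300,230:420],None,fx=4,fy=4,interpolation=cv2.INTER_CUBIC); cv2.imwrite('pics/c0.png',b[:,:,::-1])
for x in range(265,360,15): print(x,g[204:236,x])
for y in (232,236,240): print(y,g[y,240:268],g[y,360:380])
E
```

```text
carton ((501.9917297363281, 126.13723754882812), (95.16899108886719, 131.1219482421875), 6.01457405090332)
[0.58595886 0.0356488  0.        ] [568.26694517   0.         323.59720104] [0.0354883  0.54920926 1.53003812]
265 [170 170 169 167 168 178 187 191 194 195 191 180 177 168 139 109 118 150
 165 170 172 172 172 172 173 173 173 172 175 171 171 171]
280 [164 165 163 164 158 162 177 187 193 194 197 194 185 177 175 163 125 105
 137 164 169 172 173 171 168 166 168 169 174 173 172 169]
295 [161 166 162 164 164 164 168 184 191 196 196 194 184 179 180 185 178 138
 103 127 156 170 172 172 172 171 170 173 170 172 171 170]
310 [166 166 166 168 169 167 167 167 172 185 192 195 195 189 186 184 183 176
 153 115 108 144 165 168 168 168 165 168 164 167 170 170]
325 [163 164 166 166 167 169 166 165 163 169 185 197 197 197 196 197 190 183
 176 163 127 104 137 162 168 166 169 169 168 168 170 173]
340 [165 165 164 163 166 165 165 165 165 165 167 170 185 193 196 197 197 196
 187 183 173 143 108 116 149 167 171 170 171 171 170 170]
355 [170 171 170 168 166 168 167 166 164 164 166 161 162 178 193 197 196 199
 199 190 181 178 171 131 109 141 169 174 177 174 172 172]
232 [174 176 177 176 172 171 171 175 180 188 198 203 204 202 203 187 130  74
  96 147 170 172 175 175 173 175 172 171] [174 178 176 174 174 174 162 128 105 112 127 129 129 140 157 167 165 168
 169 162]
236 [173 172 175 176 174 175 172 169 173 189 202 203 203 203 200 176 115  68
 100 152 173 173 171 172 172 171 174 175] [173 172 172 170 173 173 155 120 121 131 127 132 145 164 174 177 176 175
 173 172]
240 [174 174 175 173 172 172 174 178 189 197 203 203 205 206 188 132  75  96
 148 172 175 174 175 174 171 172 169 169] [174 176 176 173 173 173 151 116 113 125 128 130 146 163 174 176 175 176
 178 177]
```

View pics/c0.png

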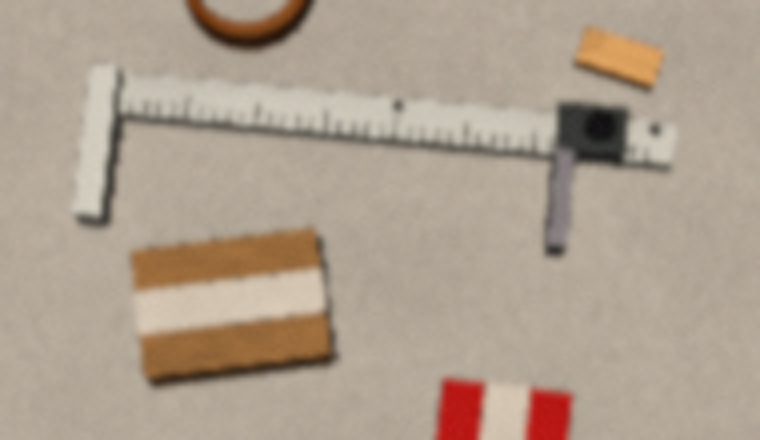

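The crop shows the rail's lower edge, the stop's right edge and the jaw blade's left edge clearly enough for line fits.

```bash
cat >> meas.py <<'E'
def gauge():
    rl=np.array([ray('top',q,.025)[:2] for q in [(265,217.6),(280,219.4),(295,220.8),(310,222),(325,223.4),(340,224.8),(355,226.5)]])
    st=np.array([ray('top',q,.045)[:2] for q in [(255.6,232),(255.3,236),(254.7,240)]]).mean(0)
    jw=np.array([ray('top',q,.045)[:2] for q in [(366.3,232),(366.15,236),(366,240)]]).mean(0)
    p=np.polyfit(rl[:,1],rl[:,0],1); ey=np.array([p[0],1])/np.hypot(*[p[0],1]); ex=np.array([ey[1],-ey[0]])
    o=rl.mean(0)+ey*((st-rl.mean(0))@ey)
    return o,ex,ey,(jw-o)@ey
E
python3 - <<'E'
from meas import *
o,ex,ey,j=gauge(); print('origin',o,'ex',ex,'ey',ey,'jaw y',j, 'yaw',np.degrees(np.arctan2(ex[1],ex[0])))
im=cv2.imread('pics/t0.png')[:,:,::-1].copy()
c=carton(im); P=np.array([ray('top',q,0.06)[:2] for q in c.reshape(-1,2).astype(float)])
G=np.c_[(P-o)@ex,(P-o)@ey]*1000
r=cv2.minAreaRect(G.astype(np.float32)); print(r, cv2.boxPoints(r))
s=robot.read_state(); d=s['position'][:2]-o; print('tcp gauge',d@ex,d@ey, 'tool yaw',np.degrees(np.arctan2(s['ee_rot'][1][0],s['ee_rot'][0][0])))
E
```

```text
origin [0.65077121 0.21047459] ex [ 0.99328777 -0.11566935] ey [0.11566935 0.99328777] jaw y -0.3104325119132789 yaw -6.642233705566882
((-138.02560424804688, -100.98046112060547), (95.16899108886719, 131.1219482421875), 12.65679931640625) [[-198.8189    -47.438885]
 [-170.08868  -175.37457 ]
 [ -77.232315 -154.52203 ]
 [-105.962524  -26.58635 ]]
tcp gauge -0.4168472399368426 -0.7671745306735809 tool yaw 16.37643979501868
```

Request:
play_rows:
  moves:
    - [0.3,0,0,0,0,0,0.77]
    - [0.3,0,0,0,0,0,0.77]
    - [0.3,0,0,0,0,0,0.76]
    - [0.3,1,-0.8,0,0,0,0]
    - [0.3,1,-0.8,0,0,0,0]
    - [0.3,1,-0.8,0,0,0,0]
    - [0.3,1,-0.8,0,0,0,0]
    - [0.3,1,-0.8,0,0,0,0]
    - [0.3,1,-0.8,0,0,0,0]
    - [0.3,1,-0.8,0,0,0,0]

```text
time_s: 1.35
position: [0.3006, -0.4079, 0.2264]
ee_rot: [[0.993, -0.115, -0.0], [-0.115, -0.993, 0.001], [-0.0, -0.001, -1.0]]
contact_force: [0.7, -0.0, -0.2]
width: 0.0637
gripper_force: 0.0
```

```bash
cat > st.py <<'E'
from meas import *
o,ex,ey,j=gauge(); s=robot.read_state(); d=s['position'][:2]-o
f=np.array(s['contact_force'])
print('t',s['time_s'],'gauge mm',np.round([d@ex*1e3,d@ey*1e3,s['position'][2]*1e3],1),'yaw err',round(float(np.degrees(np.arctan2(s['ee_rot'][1][0],s['ee_rot'][0][0])-np.arctan2(ex[1],ex[0]))),2),'F',np.round([f[:2]@ex,f[:2]@ey,f[2]],1),'w',s['width'])
E
python3 st.py; python3 - <<'E'
from meas import *
o,ex,ey,j=gauge()
def W(x,y,z): return [*(o+ex*x+ey*y),z]
print(proj('top',[W(0,-.4,.025),W(.03,-.4,.025),W(.0,.02,.045),W(-.08,.02,.045),W(-.08,0,.045)]))
E
```

```text
t 1.35 gauge mm [-276.3 -654.7  226.4] yaw err 0.02 F [ 0.7  0.1 -0.2] w 0.06369800996793946
[[397.83295584 230.45738876]
 [398.60536968 220.27610808]
 [250.74882238 214.76638556]
 [247.25710216 242.30202561]
 [254.33128847 242.98450415]]
```

Request:
play_rows:
  moves:
    - [0.3,0.4,-1,0,0,0,0]
    - [0.3,0.4,-1,0,0,0,0]
    - [0.3,0.4,-1,0,0,0,0]
    - [0.3,0.4,-1,0,0,0,0]
    - [0.3,0.4,-1,0,0,0,0]
    - [0.3,0.4,-1,0,0,0,0]
    - [0.3,0.4,-1,0,0,0,0]
    - [0.3,0.4,-1,0,0,0,0]
    - [0.3,0.4,-1,0,0,0,0]
    - [0.3,0.4,-1,0,0,0,0]

```text
time_s: 2.6
position: [0.4022, -0.2181, 0.2266]
ee_rot: [[0.993, -0.116, -0.001], [-0.116, -0.993, 0.0], [-0.001, -0.0, -1.0]]
contact_force: [0.2, -0.5, 0.3]
width: 0.0643
gripper_force: 0.0
```

Request:
play_rows:
  moves:
    - [0.3,0,-1,0,0,0,0]
    - [0.3,0,-1,0,0,0,0]
    - [0.3,0,-1,0,0,0,0]
    - [0.3,0,-1,0,0,0,0]
    - [0.3,0,-1,0,0,0,0]
    - [0.3,0,-1,0,0,0,0]
    - [0.3,0,-1,0,0,0,0]
    - [0.3,0,-1,0,0,0,0]
    - [0.3,0,-1,0,0,0,0]
    - [0.3,0,-1,0,0,0,0]

```text
time_s: 3.85
position: [0.4249, -0.0197, 0.2265]
ee_rot: [[0.993, -0.115, -0.001], [-0.115, -0.993, -0.0], [-0.001, 0.0, -1.0]]
contact_force: [0.0, -0.2, 0.3]
width: 0.0644
gripper_force: 0.0
```

Request:
play_rows:
  moves:
    - [0.3,-0.4,-1,0,0,0,0]
    - [0.3,-0.4,-1,0,0,0,0]
    - [0.3,-0.4,-1,0,0,0,0]
    - [0.3,-0.4,-1,0,0,0,0]
    - [0.3,0,-1,0,0,0,0]
    - [0.3,0,-1,0,0,0,0]
    - [0.3,0,-1,0,0,0,0]
    - [0.3,0,0,0,0,0,0]

```text
time_s: 4.85
position: [0.4093, 0.1229, 0.2265]
ee_rot: [[0.994, -0.113, -0.001], [-0.113, -0.994, -0.0], [-0.001, 0.0, -1.0]]
contact_force: [-0.4, -0.2, -0.5]
width: 0.0644
gripper_force: 0.0
```

```bash
python3 st.py
```

```text
t 4.85 gauge mm [-229.7 -114.9  226.5] yaw err 0.13 F [-0.4 -0.2 -0.5] w 0.0643837422972683
```

Request:
play_rows:
  moves:
    - [0.3,0,-0.65,1,0,0,0]
    - [0.3,0,0,1,0,0,0]
    - [0.3,0,0,1,0,0,0]
    - [0.3,0,0,1,0,0,0]
    - [0.3,0,0,1,0,0,0]
    - [0.3,0,0,1,0,0,0]
    - [0.3,0,0,1,0,0,0]
    - [0.3,0,0,1,0,0,0]
    - [0.3,0,0,1,0,0,0]
    - [0.3,0,0,1,0,0,0]

```text
time_s: 6.1
position: [0.4112, 0.1343, 0.0262]
ee_rot: [[0.993, -0.116, -0.0], [-0.116, -0.993, -0.0], [-0.0, 0.0, -1.0]]
contact_force: [0.6, 0.3, 0.2]
width: 0.064
gripper_force: 0.0
```

Request:
play_rows:
  moves:
    - [0.3,0,0,0.4,0,0,0]
    - [0.3,0.3,0,0,0,0,0]
    - [0.3,0.3,0,0,0,0,0]
    - [0.3,0.3,0,0,0,0,0]
    - [0.3,0.3,0,0,0,0,0]
    - [0.3,0.3,0,0,0,0,0]
    - [0.3,0.3,0,0,0,0,0]
    - [0.3,0.3,0,0,0,0,0]

```text
time_s: 7.1
position: [0.4534, 0.1303, 0.0186]
ee_rot: [[0.993, -0.115, -0.0], [-0.115, -0.993, -0.0], [-0.0, 0.0, -1.0]]
contact_force: [-0.8, 1.0, -1.4]
width: 0.0644
gripper_force: 0.7
```

```bash
python3 st.py
```

```text
t 7.1 gauge mm [-186.8 -102.5   18.6] yaw err 0.03 F [-0.9  0.9 -1.4] w 0.06435446048883531
```

Request:
play_rows:
  moves:
    - [0.3,0.35,0,0,0,0,0]
    - [0.3,0.35,0,0,0,0,0]
    - [0.3,0.35,0,0,0,0,0]
    - [0.3,0.35,0,0,0,0,0]
    - [0.3,0.35,0,0,0,0,0]
    - [0.3,0.35,0,0,0,0,0]
    - [0.3,0.35,0,0,0,0,0]
    - [0.3,0.35,0,0,0,0,0]
    - [0.3,0.3,0,0,0,0,0]

```text
time_s: 8.22
position: [0.5153, 0.1231, 0.0187]
ee_rot: [[0.993, -0.115, -0.0], [-0.115, -0.993, -0.0], [-0.0, 0.0, -1.0]]
contact_force: [-3.6, 0.6, 0.7]
width: 0.0642
gripper_force: 1.2
```

```bash
python3 st.py
```

```text
t 8.225 gauge mm [-124.5 -102.5   18.7] yaw err 0.01 F [-3.6  0.2  0.7] w 0.06422299266519366
```

Request:
play_rows:
  moves:
    - [0.3,0.3,0,0,0,0,0]
    - [0.3,0.3,0,0,0,0,0]
    - [0.3,0.2,0,0,0,0,0]
    - [0.3,0.15,0,0,0,0,0]
    - [0.3,0.1,0,0,0,0,0]
    - [0.3,0.1,0,0,0,0,0]

```text
time_s: 8.98
position: [0.536, 0.1206, 0.0186]
ee_rot: [[0.993, -0.115, -0.004], [-0.115, -0.993, -0.0], [-0.004, 0.001, -1.0]]
contact_force: [-11.7, 1.2, 8.1]
width: 0.0642
gripper_force: 5.8
```

```bash
python3 st.py
```

```text
t 8.975 gauge mm [-103.6 -102.6   18.6] yaw err 0.04 F [-11.8  -0.2   8.1] w 0.06418026114204334
```

Request:
play_rows:
  moves:
    - [0.3,-1,0,0,0,0,0]
    - [0.3,-0.5,0,-1,0,0,0]
    - [0.3,0,0,-1,0,0,0]
    - [0.5,0,0,-1,0,0,0]
    - [1,0,0,-1,0,0,0]
    - [1,0,0.95,-1,0,0,0]
    - [1,0.7,0.95,0,0,0,0]
    - [1,0.8,0.95,0,0,0,0]
    - [1,0.8,0.95,0,0,0,0]
    - [1,0.8,0.95,0,0,0,0]

```text
time_s: 10.22
position: [0.5595, 0.0215, 0.119]
ee_rot: [[0.993, -0.115, 0.001], [-0.115, -0.993, -0.0], [0.001, 0.0, -1.0]]
contact_force: [0.2, -0.6, -0.9]
width: 0.0015
gripper_force: 0.0
```

Request:
play_rows:
  moves:
    - [1,0.8,0.95,0,0,0,0]
    - [1,0.5,0,0,0,0,0]
    - [1,0,0,0,0,0,0]

```text
time_s: 10.6
position: [0.5826, 0.0008, 0.1185]
ee_rot: [[0.993, -0.116, 0.0], [-0.116, -0.993, 0.0], [0.0, -0.0, -1.0]]
contact_force: [0.5, 0.2, 0.5]
width: 0.0006
gripper_force: 0.0
```

```bash
python3 st.py; python3 - <<'E'
from h import *
im=snap('top','t1.png'); b=cv2.resize(im[180:300,220:420],None,fx=4,fy=4,interpolation=cv2.INTER_CUBIC); cv2.imwrite('pics/c1.png',b[:,:,::-1])
E
```

```text
t 10.6 gauge mm [ -43.4 -216.1  118.5] yaw err 0.0 F [0.5 0.2 0.5] w 0.0006441429536626883
```

View pics/c1.png

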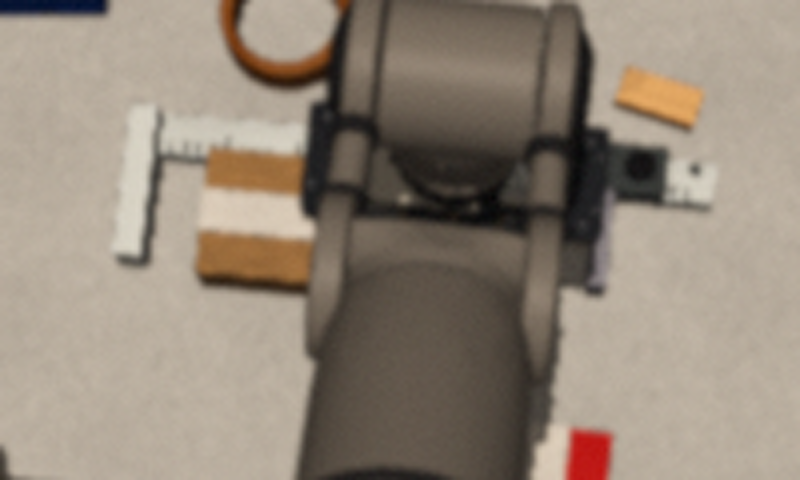

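The crop shows the carton flush with the rail at (205,150) and a gap of about 30 mm to the stop. Next I'll push it along the rail.

Request:
play_rows:
  moves:
    - [1,0,0,1,0,0,0]
    - [1,0,0,1,0,0,0]
    - [1,0,0,1,0,0,0]
    - [1,0,0,1,0,0,0]
    - [1,0,0,1,0,0,0]
    - [1,0,-0.5,0,0,0,0]
    - [1,0,-0.5,0,0,0,0]
    - [1,0,-0.4,0,0,0,0]
    - [1,0,-0.3,0,0,0,0]
    - [1,0,-0.3,0,0,0,0]

```text
time_s: 11.9
position: [0.5872, 0.0403, 0.0194]
ee_rot: [[0.993, -0.115, 0.001], [-0.115, -0.993, -0.001], [0.001, 0.0, -1.0]]
contact_force: [0.3, -3.6, 2.2]
width: 0.0002
gripper_force: 1.7
```

Request:
play_rows:
  moves:
    - [1,0,-0.25,0,0,0,0]
    - [1,0,-0.25,0,0,0,0]
    - [1,0,-0.25,0,0,0,0]

```text
time_s: 12.28
position: [0.5885, 0.0554, 0.0187]
ee_rot: [[0.993, -0.116, -0.0], [-0.116, -0.993, -0.0], [-0.0, 0.0, -1.0]]
contact_force: [-1.4, -3.5, 2.7]
width: 0.0006
gripper_force: 1.8
```

```bash
python3 st.py
```

```text
t 12.275 gauge mm [ -43.9 -161.3   18.7] yaw err 0.01 F [-0.9 -3.7  2.7] w 0.0006427657057221489
```

Request:
play_rows:
  moves:
    - [1,0,-0.25,0,0,0,0]
    - [1,0,-0.2,0,0,0,0]
    - [1,0,-0.1,0,0,0,0]
    - [1,0,-0.1,0,0,0,0]
    - [1,0,-0.05,0,0,0,0]

```text
time_s: 12.9
position: [0.5897, 0.0676, 0.0187]
ee_rot: [[0.993, -0.115, -0.001], [-0.115, -0.993, -0.002], [-0.001, 0.002, -1.0]]
contact_force: [-2.9, -12.7, 5.4]
width: 0.0006
gripper_force: 6.7
```

```bash
python3 st.py
```

```text
t 12.9 gauge mm [ -44.2 -149.    18.7] yaw err 0.04 F [ -1.4 -12.9   5.4] w 0.0005764319055868144
```

Request:
play_rows:
  moves:
    - [1,0,1,0,0,0,0]
    - [1,0,0.5,-1,0,0,0]
    - [1,0,0,-1,0,0,0]
    - [1,0,0,-1,0,0,0]
    - [1,0,0,-1,0,0,0]
    - [1,0,0.95,-1,0,0,0]
    - [1,0,0.95,0,0,0,0]
    - [1,0,0.95,0,0,0,0]
    - [1,0,0.95,0,0,0,0]
    - [1,0,0.95,0,0,0,0]

```text
time_s: 14.15
position: [0.5751, -0.0564, 0.118]
ee_rot: [[0.993, -0.116, -0.001], [-0.116, -0.993, 0.0], [-0.001, -0.0, -1.0]]
contact_force: [-0.5, 0.3, -0.3]
width: 0.0002
gripper_force: 0.0
```

Request:
play_rows:
  moves:
    - [1,0,0.95,0,0,0,0]
    - [1,0,0.95,0,0,0,0]
    - [1,0,0.95,0,0,0,0]
    - [1,0,0.95,0,0,0,0]
    - [1,0,0.95,0,0,0,0]
    - [1,0,0,0,0,0,0]

```text
time_s: 14.9
position: [0.5645, -0.151, 0.1187]
ee_rot: [[0.993, -0.117, 0.0], [-0.117, -0.993, -0.0], [0.0, 0.0, -1.0]]
contact_force: [-0.6, -0.5, 0.5]
width: 0.0006
gripper_force: 0.0
```

```bash
python3 st.py; python3 - <<'E'
from meas import *
im=snap('top','t2.png'); b=cv2.resize(im[180:300,220:420],None,fx=4,fy=4,interpolation=cv2.INTER_CUBIC); cv2.imwrite('pics/c2.png',b[:,:,::-1])
o,ex,ey,j=gauge()
hsv=cv2.cvtColor(im,cv2.COLOR_RGB2HSV); m=((hsv[...,0]>5)&(hsv[...,0]<22)&(hsv[...,1]>80)).astype(np.uint8)
r=np.zeros_like(m); r[210:270,245:330]=m[210:270,245:330]; r=cv2.morphologyEx(r,cv2.MORPH_CLOSE,np.ones((13,13)))
c=max(cv2.findContours(r,0,2)[0],key=cv2.contourArea)
P=np.array([ray('top',q,0.06)[:2] for q in c.reshape(-1,2).astype(float)])
print(cv2.minAreaRect((np.c_[(P-o)@ex,(P-o)@ey]*1000).astype(np.float32)))
E
```

```text
t 14.9 gauge mm [ -43.9 -369.   118.7] yaw err -0.1 F [-0.6 -0.6  0.5] w 0.0006384137753221707
((-51.371620178222656, -67.9193344116211), (132.34127807617188, 96.81736755371094), 89.81035614013672)
```

View pics/c2.png

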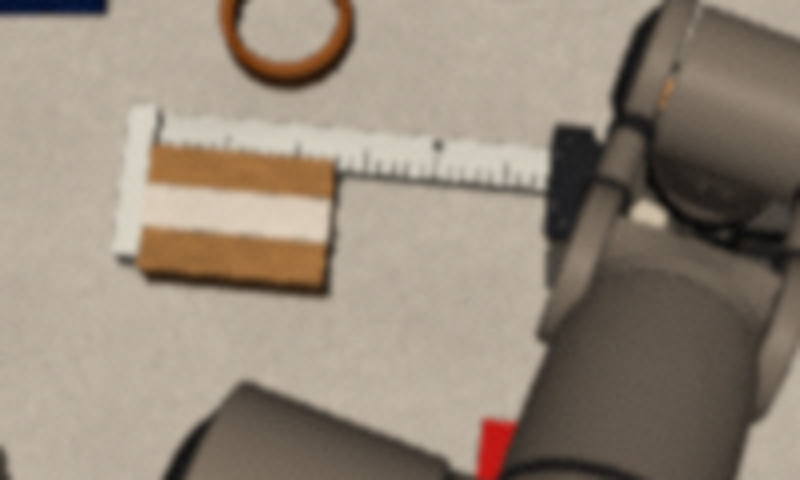

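The carton is home: 0.2° off the rail, with its end at the stop in the crop at (148,210). Next I'll close the jaw.

Request:
play_rows:
  moves:
    - [1,0,0,1,0,0,0]
    - [1,0,0,1,0,0,0]
    - [1,0,0,1,0,0,0]
    - [1,0,0,1,0,0,0]
    - [1,0,0,0.9,0,0,0]
    - [1,0,-0.4,0,0,0,0]
    - [1,0,-0.4,0,0,0,0]
    - [1,0,-0.4,0,0,0,0]
    - [1,0,-0.5,0,0,0,0]
    - [1,0,-0.5,0,0,0,0]

```text
time_s: 16.2
position: [0.5703, -0.1054, 0.0214]
ee_rot: [[0.993, -0.115, 0.001], [-0.115, -0.993, -0.001], [0.002, 0.001, -1.0]]
contact_force: [1.2, -2.4, 1.9]
width: 0.0005
gripper_force: 1.3
```

Request:
play_rows:
  moves:
    - [1,0,-0.5,0,0,0,0]
    - [1,0,-0.5,0,0,0,0]
    - [1,0,-0.5,0,0,0,0]
    - [1,0,-0.5,0,0,0,0]
    - [1,0,-0.5,0,0,0,0]
    - [1,0,-0.5,0,0,0,0]
    - [1,0,-0.5,0,0,0,0]
    - [1,0,-0.5,0,0,0,0]
    - [1,0,-0.5,0,0,0,0]

```text
time_s: 17.32
position: [0.5802, -0.0157, 0.0207]
ee_rot: [[0.993, -0.115, -0.0], [-0.115, -0.993, -0.0], [-0.0, 0.0, -1.0]]
contact_force: [0.3, -3.9, 2.0]
width: 0.0006
gripper_force: 1.3
```

```bash
python3 st.py
```

```text
t 17.325 gauge mm [ -44.  -232.8   20.7] yaw err 0.02 F [ 0.8 -3.9  2. ] w 0.0006156046475714253
```

Contact is expected at about y = -163, so there are 70 mm to go.

Request:
play_rows:
  moves:
    - [1,0,-0.5,0,0,0,0]
    - [1,0,-0.5,0,0,0,0]
    - [1,0,-0.5,0,0,0,0]
    - [1,0,-0.5,0,0,0,0]
    - [1,0,-0.4,0,0,0,0]
    - [1,0,-0.3,0,0,0,0]
    - [1,0,-0.25,0,0,0,0]
    - [1,0,-0.15,0,0,0,0]
    - [1,0,-0.1,0,0,0,0]

```text
time_s: 18.45
position: [0.5874, 0.0473, 0.0206]
ee_rot: [[0.993, -0.115, -0.0], [-0.115, -0.993, -0.0], [-0.0, 0.0, -1.0]]
contact_force: [-0.7, -2.6, 1.7]
width: -0.0001
gripper_force: 1.1
```

```bash
python3 st.py
```

```text
t 18.45 gauge mm [ -44.  -169.4   20.6] yaw err 0.01 F [-0.4 -2.6  1.7] w -7.346483352081842e-05
```

Request:
play_rows:
  moves:
    - [1,0,-0.15,0,0,0,0]
    - [1,0,-0.1,0,0,0,0]
    - [1,0,-0.1,0,0,0,0]
    - [1,0,-0.05,0,0,0,0]
    - [1,0,-0.05,0,0,0,0]

```text
time_s: 19.08
position: [0.5883, 0.0549, 0.0207]
ee_rot: [[0.993, -0.115, -0.001], [-0.115, -0.993, -0.002], [-0.001, 0.002, -1.0]]
contact_force: [-1.8, -10.5, 2.9]
width: 0.0004
gripper_force: 5.5
```

```bash
python3 st.py
```

```text
t 19.075 gauge mm [ -44.1 -161.8   20.7] yaw err 0.04 F [ -0.5 -10.6   2.9] w 0.00037594185593250193
```

Request:
play_rows:
  moves:
    - [1,0,-0.05,0,0,0,0]
    - [1,0,0.5,0,0,0,0]
    - [1,0,1,0,0,0,0]
    - [1,0,0.5,-1,0,0,0]
    - [1,0,0,-1,0,0,0]
    - [1,0,0,-1,0,0,0]
    - [1,0,0,-1,0,0,0]
    - [1,0,1,-1,0,0,0]
    - [1,0,1,-1,0,0,0]
    - [1,0,1,0,0,0,0]

```text
time_s: 20.32
position: [0.5778, -0.0437, 0.142]
ee_rot: [[0.993, -0.116, 0.003], [-0.116, -0.993, -0.001], [0.003, 0.0, -1.0]]
contact_force: [0.4, -0.1, -0.1]
width: 0.0005
gripper_force: 0.0
```

Request:
play_rows:
  moves:
    - [1,0,1,0,0,0,0]
    - [1,0,1,0,0,0,0]
    - [1,0,1,0,0,0,0]
    - [1,0,1,0,0,0,0]
    - [1,0,1,0,0,0,0]
    - [1,0,1,0,0,0,0]
    - [1,0,0,0,0,0,0]

```text
time_s: 21.2
position: [0.5631, -0.163, 0.1407]
ee_rot: [[0.993, -0.117, 0.0], [-0.117, -0.993, -0.0], [0.0, 0.0, -1.0]]
contact_force: [0.9, -0.4, 0.4]
width: 0.0004
gripper_force: 0.0
```

```bash
python3 st.py; python3 - <<'E'
from meas import *
im=snap('top','t3.png'); b=cv2.resize(im[180:300,220:420],None,fx=4,fy=4,interpolation=cv2.INTER_CUBIC); cv2.imwrite('pics/c3.png',b[:,:,::-1])
im=snap('side','s3.png'); b=cv2.resize(im[170:320,200:440],None,fx=3.3,fy=3.3,interpolation=cv2.INTER_CUBIC); cv2.imwrite('pics/d3.png',b[:,:,::-1])
E
```

```text
t 21.2 gauge mm [ -43.9 -381.1  140.7] yaw err -0.1 F [ 1.  -0.3  0.4] w 0.00035136168092180523
```

View pics/c3.png

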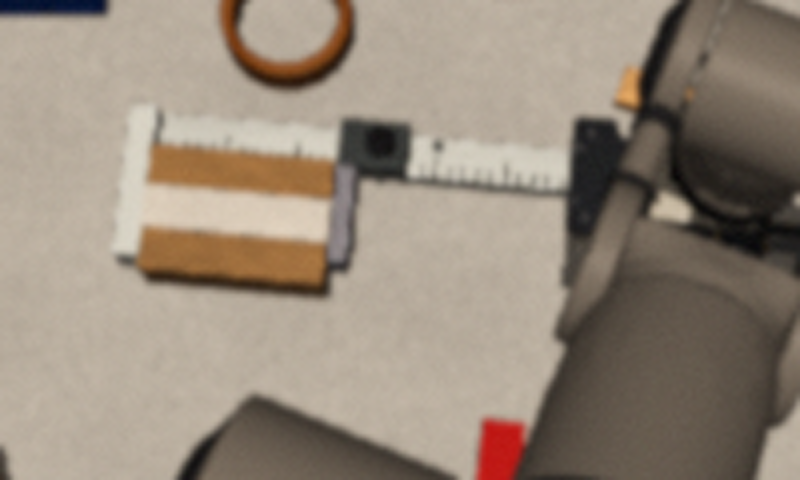

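View pics/d3.png

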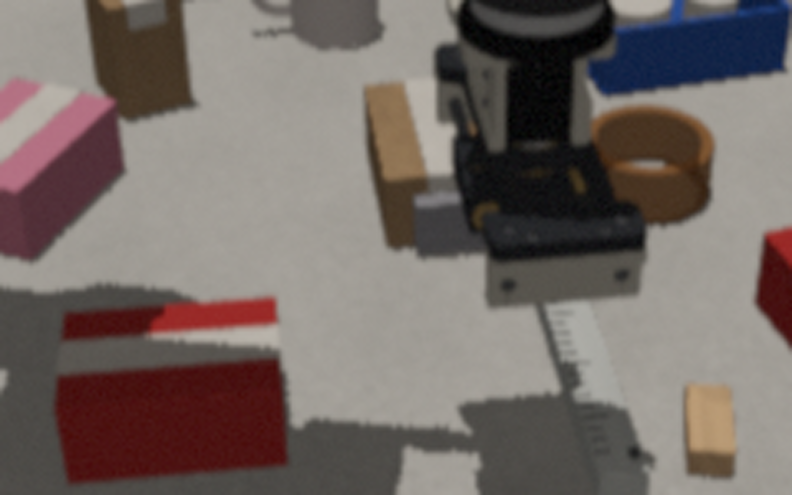

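The crops show the jaw blade against the carton at (335,215), the other end at the stop, and the bystanders untouched. As insurance I'll give one gentle two-finger push against the rail.

Request:
play_rows:
  moves:
    - [0.8,-0.45,-1,0,0,0,0]
    - [0.3,-0.45,-1,0,0,0,0]
    - [0.3,-0.45,-1,0,0,0,0]
    - [0.3,-0.45,-1,0,0,0,0]
    - [0.3,-0.45,-1,0,0,0,0]
    - [0.3,-0.45,-1,0,0,0,0]
    - [0.3,-0.45,-1,0,0,0,0]
    - [0.3,-0.45,-1,0,0,0,0]
    - [0.3,-0.45,-1,0,0,0,0]
    - [0.3,-0.45,-1,0,0,0,0]

```text
time_s: 22.55
position: [0.4965, 0.049, 0.1407]
ee_rot: [[0.993, -0.115, 0.0], [-0.115, -0.993, -0.0], [0.0, 0.0, -1.0]]
contact_force: [1.0, 0.2, -0.2]
width: 0.0641
gripper_force: 0.0
```

Request:
play_rows:
  moves:
    - [0.3,0,-1,0,0,0,0]
    - [0.3,0,-1,0,0,0,0]
    - [0.3,0,-1,0,0,0,0]
    - [0.3,0,-1,0,0,0,0]
    - [0.3,0,-1,0,0,0,0]
    - [0.3,0,-0.8,0,0,0,0]
    - [0.3,0,0,0,0,0,0]

```text
time_s: 23.42
position: [0.5103, 0.164, 0.1406]
ee_rot: [[0.994, -0.114, 0.0], [-0.114, -0.994, -0.0], [0.0, 0.0, -1.0]]
contact_force: [-0.5, -0.7, 0.0]
width: 0.0639
gripper_force: 0.0
```

```bash
python3 st.py
```

```text
t 23.425 gauge mm [-134.2  -62.4  140.6] yaw err 0.11 F [-0.4 -0.7  0. ] w 0.06387673056815543
```

Down 120 mm, then forward to about x = -103.

Request:
play_rows:
  moves:
    - [0.3,0,0,1,0,0,0]
    - [0.3,0,0,1,0,0,0]
    - [0.3,0,0,1,0,0,0]
    - [0.3,0,0,1,0,0,0]
    - [0.3,0,0,1,0,0,0]
    - [0.3,0,0,1,0,0,0]
    - [0.3,0.6,0,0,0,0,0]
    - [0.3,0.4,0,0,0,0,0]
    - [0.3,0.2,0,0,0,0,0]
    - [0.3,0.15,0,0,0,0,0]

```text
time_s: 24.68
position: [0.5378, 0.1597, 0.0213]
ee_rot: [[0.993, -0.116, 0.001], [-0.116, -0.993, 0.0], [0.001, -0.0, -1.0]]
contact_force: [-0.1, -0.5, -0.4]
width: 0.0644
gripper_force: 0.0
```

Request:
play_rows:
  moves:
    - [0.3,0.1,0,0,0,0,0]
    - [0.3,0.1,0,0,0,0,0]
    - [0.3,0.05,0,0,0,0,0]

```text
time_s: 25.05
position: [0.5404, 0.1594, 0.0206]
ee_rot: [[0.993, -0.115, -0.004], [-0.115, -0.993, -0.0], [-0.004, 0.001, -1.0]]
contact_force: [-7.5, 1.4, 6.5]
width: 0.0643
gripper_force: 4.1
```

```bash
python3 st.py
```

```text
t 25.05 gauge mm [-103.7  -63.5   20.6] yaw err 0.05 F [-7.6  0.6  6.5] w 0.06432245378268363
```

The fingers met the carton at the same x as when it was first flush, so it is still against the rail. I'll retreat now.

Request:
play_rows:
  moves:
    - [0.3,0.05,0,0,0,0,0]
    - [0.3,-0.5,0,0,0,0,0]
    - [0.3,-1,0,0,0,0,0]
    - [0.3,-0.5,0,-1,0,0,0]
    - [0.3,0,0,-1,0,0,0]
    - [0.3,0,0,-1,0,0,0]
    - [0.3,0,0,-1,0,0,0]
    - [0.3,0,0,-1,0,0,0]
    - [0.3,0,0,-1,0,0,0]
    - [0.3,0,0,0,0,0,0]

```text
time_s: 26.3
position: [0.5043, 0.1639, 0.142]
ee_rot: [[0.993, -0.115, 0.004], [-0.115, -0.993, 0.0], [0.004, -0.001, -1.0]]
contact_force: [-0.6, 0.3, -0.7]
width: 0.0641
gripper_force: 0.0
```

```bash
python3 st.py; python3 - <<'E'
from h import *
im=snap('side','s4.png'); b=cv2.resize(im[170:320,200:440],None,fx=3.3,fy=3.3,interpolation=cv2.INTER_CUBIC); cv2.imwrite('pics/d4.png',b[:,:,::-1])
E
```

```text
t 26.3 gauge mm [-140.1  -63.2  142. ] yaw err 0.02 F [-0.7  0.2 -0.7] w 0.06413284027868783
```

View pics/d4.png

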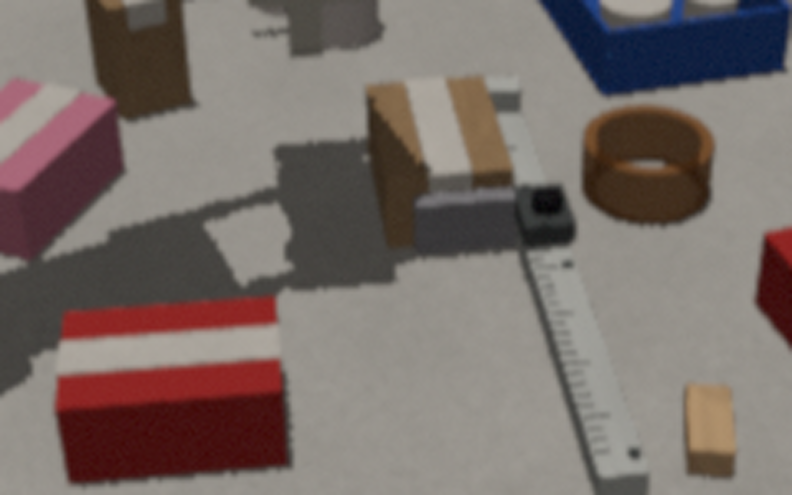

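The crop shows the carton flat against the rail, with the jaw closed on its end at (465,220).

```bash
python3 -c "
from cell import robot
print(robot.hand_in())"
```

```text
the job is handed in; nothing more can be done
None
```

The job is handed in at about 26 s of robot time: the carton is flush against the rail and up to the end stop, the jaw is closed snugly on its other end, and I saw no bystander moved in the views I checked.

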